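Stack the ampoule boxes foot-in-recess

TASK

Stack the three lidded ampoule boxes into one straight column where the deepest box stands: the middle-height box on it and the shallowest on top, every corner foot right down in its recess in the lid below, and all labelled ends facing the same way as the deepest box's. There is glass inside: keep the boxes upright, set each one down rather than dropping it, and leave the deepest box where it is. Do not disturb the other things on the bench.

Things in the scene. Friction and masses are not known exactly. Their poses are not given: they have to be found in the camera images.
- deep_mid (a point): Deepest of three lidded plastic ampoule boxes, pale grey with darker grey lid clipped shut. All are 160 mm long (x) and 64 mm wide (y), flush straight sides, a 3.5 mm thick clip mid-way on each end. This one is 90 mm high with feet and lid, 0.75 kg. Point: its centre, 45 mm above the underside of its feet. Labelled end is -x; z up. Bottom of the stack, stays where it stands
- deep_lid (a point): centre of the deepest box's lid top. All three lids have four square corner recesses, 20 x 20 mm, 6 mm deep, centred 66 mm (x) and 18 mm (y) either side of this centre. Each lid bears a white label just to the -x side of its middle (x -51 to -17 mm)
- medium_mid (a point): Middle-height box, like the deepest but 66 mm high, about 0.45 kg. Point: its centre, 33 mm above the underside of its feet. Labelled end is -x; z up. Like all three it has four round black feet 14 mm across, 8 mm high, domed, under its own recesses, so 3 mm of play all round in a recess. Seated on the deepest box, this point is 72 mm above that box's centre point
- shallow_mid (a point): Shallowest box, like the others but 48 mm high, about 0.3 kg, with the same feet and lid. Point: its centre, 24 mm above the underside of its feet. Labelled end is -x; z up. Seated on the middle-height box, this point is 51 mm above that box's centre point. Gripped in its upper half, the fingertips stay clear of the lid below
- medium_label (a point): middle of the labelled end face (white label) of the middle-height box: 80 mm from its centre point along its -x, at the same height
- shallow_label (a point): middle of the labelled end face (white label) of the shallowest box: 80 mm from its centre point along its -x, at the same height
- amber_bottle: standing amber glass medicine bottle, 46 mm across, 85 mm high; origin under its centre, z up. Bystander, loose
- tablet_jar: standing white tablet jar, 54 mm across, 75 mm high; origin under its centre, z up. Bystander, loose
- small_carton: small red medicine carton lying flat, 50 x 88 x 32 mm; origin under its centre, z up. Bystander, loose
- marker: white marker pen with black cap lying on the bench, 120 mm long, 15 mm thick; origin on the bench under its middle, x along it. Bystander, loose
Things that resemble listed ones, but are neither listed nor needed, are in the scene too. What is shaped like the part that bears medium_mid but yellow is not meant. Leave any yellow look-alike of the part that bears shallow_mid alone.

How it is judged:
At the end, for the whole second after the job is handed in: Middle-height box on the deepest, shallowest on that: each centred within 5 mm and 0.09 rad on the box below, within 3 mm of fully seated height, level (0.04 rad), labels on the same end, released, at rest; the deepest upright, within 30 mm of its start (x of medium_mid in the frame of deep_mid between -0.005 and 0.005 m and y of medium_mid in the frame of deep_mid between -0.005 and 0.005 m and z of medium_mid in the frame of deep_mid between 0.069 and 0.075 m and angle between the x axis of medium_mid and the x axis of deep_mid, either way round below 0.09 rad and angle between each of medium_mid, shallow_mid, deep_mid's own z axis and vertical below 0.04 rad and x of medium_label in the frame of deep_mid below -0.05 m and linear speed of each of medium, shallow below 0.02 m/s and contact force between the fingers and medium below 0.1 N and x of shallow_mid in the frame of medium_mid between -0.005 and 0.005 m and y of shallow_mid in the frame of medium_mid between -0.005 and 0.005 m and z of shallow_mid in the frame of medium_mid between 0.048 and 0.054 m and angle between the x axis of shallow_mid and the x axis of medium_mid, either way round below 0.09 rad and x of shallow_label in the frame of medium_mid below -0.05 m and contact force between the fingers and shallow below 0.1 N and distance of deep_mid from where it was at the start of the episode below 0.03 m); the robot touches nothing.
It fails at once if a box is dropped: it moves faster than 0.5 m/s while the fingers do not touch it (a free fall of about 13 mm) ((linear speed of deep above 0.5 m/s and contact force between the fingers and deep below 0.1 N) or (linear speed of medium above 0.5 m/s and contact force between the fingers and medium below 0.1 N) or (linear speed of shallow above 0.5 m/s and contact force between the fingers and shallow below 0.1 N)).
It fails at once if a box is tipped more than 0.6 rad from upright (angle between any of deep_mid, medium_mid, shallow_mid's own z axis and vertical above 0.6 rad).
It fails at once if the deepest box is moved more than 50 mm from where it stood, even for a while (distance of deep_mid from where it was at the start of the episode above 0.05 m).
It fails at once if a bystander (bottle, jar, small carton, marker) is moved more than 30 mm, or the bottle or jar tipped over 0.5 rad (distance of any of amber_bottle, tablet_jar, small_carton, marker from where it was at the start of the episode above 0.03 m or angle between any of amber_bottle, tablet_jar's own z axis and vertical above 0.5 rad).
It also fails if it takes over 58 s, if anything falls off the work surface, if the arm or the gripper's body presses on something with over 40 N, if the wrist force passes 120 N, or if a joint passes its speed limit or range.

ROBOT

A 6-joint arm with a two-finger parallel gripper is mounted at the origin on the work surface. World frame = base frame: x ahead of the robot, y to its left, z up, the work surface at z = 0. Lengths are in m, angles in rad, forces in N, time in s.
With the tool pointing down it reaches from about 0.325 to 0.9 m from the base axis. Payload 3.5 kg.
Tool frame: the origin (TCP) lies at the very end of the fingers, on their centre line; the grasp point (between the pads) lies 19 mm behind it; z points along the fingers, y is the line along which they close (so a half turn about z gives the same grasp; the last joint's range is limited). The gripper opens to 85 mm and grips with 20 to 120 N. Pads are 22 mm wide; open, the fingers measure 114 mm over their backs; the gripper's body (76 mm by 85 mm) begins 54 mm behind the grasp point. The pads swing forward as they close: fully open they stand 13 mm farther back than shut.
Start: joints at [-1.236, 0.276, -0.026, 1.268, 0, 1.467], TCP at [0.265, -0.566, 0.231] pointing down, gripper open.
Joint ranges: [-3.12, 3.12], [-0.85, 1.88], [-1.08, 1.24], [-1.95, 2.15], [-1.57, 1.53], [-3.14, 3.14]. Speed limits (rad/s): [2.57, 2.57, 3.14, 3.14, 3.14, 3.14].

INTERFACE

Orientations are given as a unit quaternion [x, y, z, w].
In Python, from bench import env, fingers, kin, read_camera gives the robot as it stands. Calls block until the motion is done:
- env.move_pose(position, orientation): joint-space move of the TCP to a pose.
- env.movel(position, orientation=None, feed=0.15): straight line of the TCP; orientation=None keeps the orientation; feed is the mean speed in m/s.
- env.set_joints(angles): joint-space move.
- fingers.move_gripper(opening, squeeze=None): opening from 0.0 (shut) to 1.0 (fully open); squeeze is the grip in N (None keeps the last); returns when the fingers have stopped.
- env.dwell(seconds).
- kin.ik(position, orientation): joint angles nearest the present ones, or None.
- read_camera(name): name is "scene" or "top" or "wrist"; returns a dict with "image" (400x640x3 uint8, red, green, blue), "z_map" (400x640 float32, m along the optical axis (not along the pixel's ray), 0 where there is no reading), "vertical_fov" (degrees; the focal length in pixels is half the picture's height over the tangent of half this angle, whatever the lens; pixels are square), "cx", "cy" (the principal point, pixels), "extrinsics" (4x4, takes a point from camera to world coordinates). Camera axes: x right, y down, z forward; pixel columns grow to the right and rows downward; lengths in m; the calibration is good to about 2 mm. A picture is of the moment at which its call begins.
A pose or a line that the arm cannot do raises env.IKError and nothing moves.
- env.close_job(): hands the job in; it is judged then, once.
Readings, each from a call of its own:
- env.get_t(): time.
- env.get_q(): joint angles.
- env.get_qd(): joint speeds.
- env.get_joint_torque(): joint torques, N m.
- env.get_tcp_pos(): TCP position.
- env.get_tool_rot(): TCP orientation.
- env.get_ft_force(): force on the tool from outside, world axes, zero at the start.
- env.get_moment(): the same for the moment, N m.
- env.get_finger_gap(): opening from 0.0 (shut) to 1.0 (fully open).
- env.get_grasp_force(): force on a finger pad.
Only numpy, scipy, OpenCV 4.12 (cv2) and the standard library are available. Lean on these libraries where they do the work, as an engineer would, in place of code of your own. Each camera call takes 0.05 s, during which the arm holds its last target. There are 200 camera calls.

## Working session

There is one attempt and no reset: what is moved stays moved. The work goes in short steps, each a Python script; the robot and the scene stay as the last script left them, time stands still between calls to the robot, and variables do not carry over. Pictures are saved under pics/ and viewed, at most 10 in all, crops included, and the job is handed in when it is done.

```bash
mkdir -p pics; ls
python3 - <<'E'
from bench import env,read_camera
import cv2,numpy as np
for n in("top","scene"):
    d=read_camera(n); cv2.imwrite(f"pics/{n}0.png",d["image"][:,:,::-1])
    np.savez(f"{n}0.npz",**d)
    print(n,d["vertical_fov"],d["cx"],d["cy"],np.round(d["extrinsics"],3).tolist())
print(env.get_tcp_pos(),env.get_tool_rot(),env.get_t())
E
```

```text
pics
top 50.229762627535266 311.66781760591783 202.11607092389806 [[0.017, -0.995, 0.095, 0.421], [-1.0, -0.017, -0.001, -0.015], [0.002, -0.095, -0.995, 1.081], [0.0, 0.0, 0.0, 1.0]]
scene 46.77147400417249 327.7679021534311 198.01348553989598 [[0.72, 0.451, -0.527, 1.079], [0.694, -0.483, 0.534, -0.609], [-0.014, -0.751, -0.66, 0.78], [0.0, 0.0, 0.0, 1.0]]
[ 0.26472174 -0.56537438  0.23023376] [ 9.76133177e-01  2.17170294e-01 -1.29238409e-04 -1.03295622e-03] 0.1
```

View pics/top0.png

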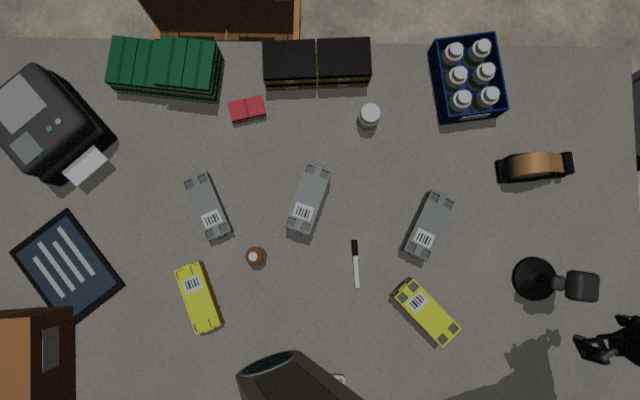

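View pics/scene0.png

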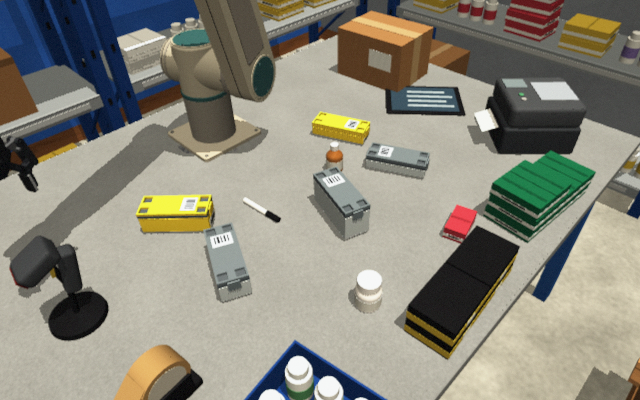

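The top view shows three grey boxes at about (207,207), (308,200) and (429,226). The yellow ones at (198,298) and (425,312) are decoys. I'll measure the boxes' heights and poses from depth next.

```bash
cat > h.py <<'E'
import numpy as np,cv2
def world(d):
    im=d["image"];z=d["z_map"].astype(float);H,W=z.shape
    f=H/2/np.tan(np.radians(float(d["vertical_fov"]))/2)
    u,v=np.meshgrid(np.arange(W),np.arange(H))
    P=np.stack([(u-d["cx"])/f*z,(v-d["cy"])/f*z,z],-1)
    E=np.array(d["extrinsics"]);return P@E[:3,:3].T+E[:3,3]
def lid(d,xy,rad=0.12,zmin=0.03,up=None):
    """centre, yaw (x axis away from label), top height of the grey lid near xy"""
    P=world(d);im=d["image"].astype(int)
    near=(np.hypot(P[...,0]-xy[0],P[...,1]-xy[1])<rad)&(d["z_map"]>0)&(P[...,2]>zmin)
    near&=(im.max(2)-im.min(2)<45)
    zt=np.percentile(P[near][:,2],80) if up is None else up
    m=(near&(abs(P[...,2]-zt)<0.010)).astype(np.uint8)
    n,l,s,c=cv2.connectedComponentsWithStats(m)
    m=l==1+np.argmax(s[1:,4])
    zt=np.median(P[m][:,2])
    q=P[m][:,:2]
    (cx,cy),(w,h),a=cv2.minAreaRect((q*1000).astype(np.float32))
    a=np.radians(a)+(0 if w>h else np.pi/2)
    white=m&(im.min(2)>150)
    lab=P[white][:,:2].mean(0) if white.any() else q.mean(0)
    c=np.array([cx,cy])/1000
    if (lab-c)@[np.cos(a),np.sin(a)]>0:a+=np.pi
    a=(a+np.pi)%(2*np.pi)-np.pi
    return c,a,zt,(max(w,h),min(w,h)),lab,white.sum()
E
python3 - <<'E'
from h import *
d=dict(np.load("top0.npz"));P=world(d)
print(P[350,150])
for px in((207,207),(308,200),(429,226),(198,298),(425,312),(256,257),(369,115),(247,109),(355,265)):
    p=P[px[1],px[0]];print(px,p.round(3))
    if px[1] in(207,200,226):
        print([np.round(x,3) for x in lid(d,p[:2])])
E
```

```text
[0.15282433 0.37511894 0.003121  ]
(207, 207) [0.504 0.239 0.047]
[array([0.506, 0.242]), np.float64(0.428), np.float64(0.047), array([166.914,  65.232]), array([0.479, 0.23 ]), np.int64(97)]
(308, 200) [ 0.521 -0.007  0.09 ]
[array([ 0.526, -0.006]), np.float64(-0.325), np.float64(0.089), array([166.847,  64.062]), array([0.496, 0.004]), np.int64(116)]
(429, 226) [ 0.466 -0.295  0.068]
[array([ 0.468, -0.297]), np.float64(-0.441), np.float64(0.065), array([166.655,  65.338]), array([ 0.441, -0.283]), np.int64(103)]
(198, 298) [0.286 0.252 0.046]
(425, 312) [ 0.265 -0.285  0.065]
(256, 257) [0.387 0.111 0.087]
(369, 115) [ 0.731 -0.15   0.076]
(247, 109) [0.754 0.151 0.033]
(355, 265) [ 0.368 -0.126  0.012]
```

Candidates:
- **Medium:** grey at (429,226), top at 65 mm. Its yellow look-alike is at (425,312).
- **Shallow:** grey at (207,207), top at 47 mm. Its yellow look-alike is at (198,298).
- **Deep:** grey at (308,200), top at 89 mm.

I choose the three grey ones. Next I'll take wrist close-ups above medium and deep.

```bash
cat >> h.py <<'E'
from scipy.spatial.transform import Rotation as R
def quat(yaw):  # tool down, tool x opposite to box x
    return (R.from_euler('z',yaw+np.pi)*R.from_euler('x',np.pi)).as_quat()
E
python3 - <<'E'
from h import *
from bench import env,read_camera,fingers
for n,c,a,z in(("deep",(.526,-.006),-.325,.09),("med",(.468,-.297),-.441,.066)):
    env.move_pose([*c,z+.2],quat(a)); env.dwell(.3)
    d=read_camera("wrist");np.savez(n+"1.npz",**d)
    cv2.imwrite(f"pics/{n}1.png",d["image"][:,:,::-1])
    print(n,env.get_tcp_pos(),env.get_t(),env.get_q().round(2) if hasattr(env.get_q(),'round') else env.get_q())
    print([np.round(x,4) for x in lid(d,c,up=z)])
    print(np.round(d["extrinsics"],3).tolist())
E
```

```text
deep [ 0.52602335 -0.00630551  0.28994744] 2.6667 [-0.13  0.07 -0.15  1.35 -0.    0.19]
[array([ 0.5259, -0.0047]), np.float64(-0.3269), np.float64(0.0904), array([166.8   ,  64.1402]), array([0.4941, 0.0064]), np.int64(1248)]
[[0.321, 0.909, 0.265, 0.459], [0.947, -0.308, -0.089, 0.016], [0.001, 0.28, -0.96, 0.433], [0.0, 0.0, 0.0, 1.0]]
med [ 0.46839898 -0.29632113  0.2661329 ] 4.1583 [-0.68  0.13 -0.13  1.31  0.   -0.24]
[array([ 0.4681, -0.296 ]), np.float64(-0.4423), np.float64(0.0664), array([167.166 ,  64.1676]), array([ 0.4378, -0.2816]), np.int64(1216)]
[[0.426, 0.868, 0.254, 0.404], [0.905, -0.409, -0.118, -0.266], [0.001, 0.28, -0.96, 0.41], [0.0, 0.0, 0.0, 1.0]]
```

View pics/med1.png

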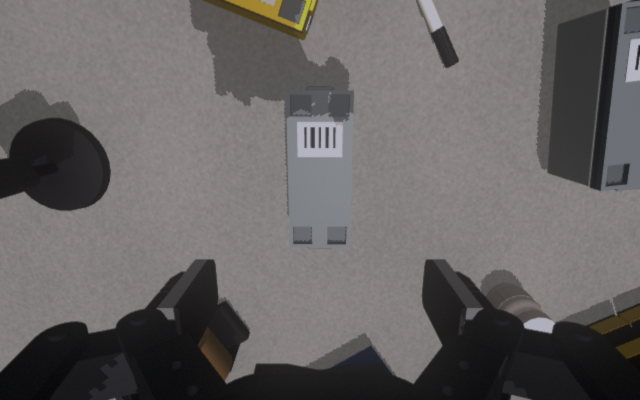

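Confirmed: this is the grey medium box, with its lid label at (320,139) towards the -x end and feet recesses at both ends. Now I'll grasp it, lift it, and check how it sits in the grip.

Run:
```python
from h import *
from bench import env,read_camera,fingers
c=np.array([.4681,-.296]);a=-.4423;q=quat(a)
fingers.move_gripper(1.0)
env.movel([*c,.08],q,feed=.2); env.movel([*c,.024],q,feed=.1)
fingers.move_gripper(0.0,squeeze=50)
print(env.get_finger_gap(),env.get_grasp_force(),env.get_tcp_pos(),env.get_tool_rot(),q)
env.movel([*c,.175],q,feed=.12); env.dwell(.3)
print(env.get_ft_force(),env.get_finger_gap(),env.get_t())
d=read_camera("wrist");np.savez("med2.npz",**d);cv2.imwrite("pics/med2.png",d["image"][:,:,::-1])
tp=env.get_tcp_pos();print(tp)
r=lid(d,c,up=tp[2]+.042);print([np.round(x,4) for x in r])
```

```text
0.7435747175550302 54.868291318416595 [ 0.4689369  -0.29662244  0.02508443] [ 2.19309933e-01  9.75654652e-01 -4.60902590e-04  9.69611774e-04] [2.19351761e-01 9.75645840e-01 5.97410778e-17 1.34314216e-17]
[-0.11273404 -0.08702505 -4.95094074] 0.7418459381471967 8.2
[ 0.46800553 -0.29591217  0.17469731]
[array([ 0.4405, -0.2826]), np.float64(-0.4423), np.float64(0.216), array([107.8703,  91.2794]), array([ 0.436 , -0.2805]), np.int64(11577)]
```

View pics/med2.png

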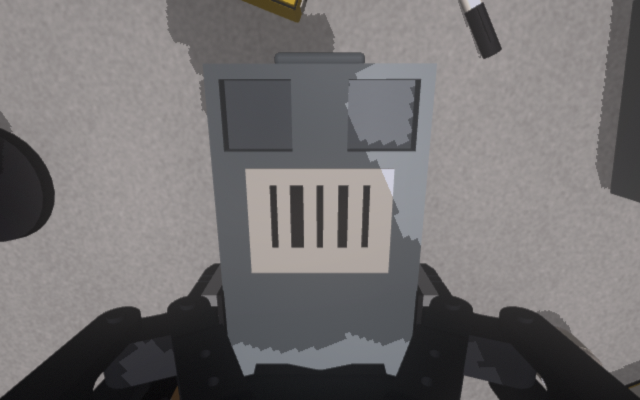

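The medium box is held level, its label is at (320,220), and the front lid edge is at row ~66. I'll get the tool-to-box offset from the label and side edges.

```bash
cat >> h.py <<'E'
def inbox(P,c,a):
    e=np.array([np.cos(a),np.sin(a)]);n=np.array([-e[1],e[0]])
    return (P[...,:2]-c)@np.stack([e,n],1)
def label(d,c,a,zt):
    """label centre in the frame (c,a), with its size, at lid height zt"""
    P=world(d);L=inbox(P,c,a);im=d["image"].astype(int)
    m=(abs(P[...,2]-zt)<.006)&(abs(L[...,0]+.034)<.03)&(abs(L[...,1])<.03)&(im.min(2)>140)
    m=cv2.morphologyEx(m.astype(np.uint8),cv2.MORPH_CLOSE,np.ones((25,25)))>0
    (x,y),s,g=cv2.minAreaRect((L[m]*1000).astype(np.float32));return np.round([x,y,*s,g],2)
def sides(d,c,a,zt):
    P=world(d);L=inbox(P,c,a)
    m=(abs(P[...,2]-zt)<.004)&(L[...,0]<-.02)&(L[...,0]>-.045)&(abs(L[...,1])<.045)
    y=L[m][:,1];return np.round([y.min()*1e3,y.max()*1e3],2)
E
python3 - <<'E'
from h import *
for n,c,a,z in(("deep1",(.526,-.0063),-.325,.09),("med1",(.4684,-.2963),-.4413,.066),("med2",(.4680,-.2959),-.4423,.216)):
    d=dict(np.load(n+".npz"));print(n,label(d,c,a,z),sides(d,c,a,z))
E
```

```text
deep1 [-43.89   1.61  54.22  44.99   0.6 ] [-30.44  33.57]
med1 [-43.94   0.52  44.47  54.33  89.57] [-31.74  32.2 ]
med2 [-44.13   4.18  52.74  53.83  89.84] [-32.3   32.34]
```

```bash
cat >> h.py <<'E'
def front(d,c,a,zt):
    P=world(d);L=inbox(P,c,a);f=[]
    for s in(-1,1):
        m=(abs(P[...,2]-zt)<.004)&(L[...,0]<-.06)&(L[...,0]>-.095)&(abs(L[...,1]*s-.029)<.002)
        f.append(L[m][:,0].min()*1e3)
    return np.round(f,2)
E
python3 - <<'E'
from h import *
for n,c,a,z in(("deep1",(.5259,-.0047),-.3269,.09),("med1",(.4681,-.296),-.4423,.066),("med2",(.4680,-.2959),-.4423,.216)):
    d=dict(np.load(n+".npz"));print(n,front(d,c,a,z),sides(d,c,a,z))
E
```

```text
deep1 [-79.56 -79.6 ] [-32.    32.01]
med1 [-79.78 -79.88] [-31.9   32.03]
med2 [-80.78 -80.93] [-32.3   32.34]
```

```bash
cat > place.py <<'E'
from h import *
from bench import env,read_camera,fingers
def place(c,a,off,hi,seat):
    """c,a: box target; off: box centre in tool x along box axis; seat: TCP height when seated"""
    p=np.array(c)-off*np.array([np.cos(a),np.sin(a)]);q=quat(a)
    env.movel([*p,hi],q,feed=.2)
    env.movel([*p,seat+.016],q,feed=.12); env.dwell(.3)
    f0=env.get_ft_force()[2]
    for dz in (.008,.006,.004,.003,.002,.001,0,-.001,-.002):
        env.movel([*p,seat+dz],q,feed=.02); env.dwell(.1)
        f=env.get_ft_force()-[0,0,0];print(dz,np.round(f,2),np.round(env.get_tcp_pos(),4))
        if f[2]-f0>6: break
E
python3 - <<'E'
from place import *
place((.5259,-.0047),-.3269,-.0006,.175,.109)
print(env.get_t())
E
```

```text
0.008 [-0.4  -0.44 -5.08] [ 0.5266 -0.0049  0.117 ]
0.006 [ 0.36  0.3  -5.38] [ 0.5265 -0.0049  0.115 ]
0.004 [ 0.09 -0.48 -5.14] [ 0.5264 -0.0049  0.113 ]
0.003 [-0.11 -0.77 -5.97] [ 0.5265 -0.0049  0.112 ]
0.002 [ 0.49  0.14 -4.67] [ 0.5264 -0.0049  0.111 ]
0.001 [-1.02 -0.39 -6.43] [ 0.5264 -0.0049  0.11  ]
0 [ 0.36  0.83 -4.84] [ 0.5266 -0.0049  0.1091]
-0.001 [-2.38  0.75  2.97] [ 0.5268 -0.0049  0.1087]
13.85
```

Contact came at the seated height, so the feet are in the recesses. I'll release, verify from above, and then go and measure the shallow box.

```bash
python3 - <<'E'
from h import *
from bench import env,read_camera,fingers
p=np.array(env.get_tcp_pos());q=quat(-.3269)
fingers.move_gripper(1.0); env.movel([*p[:2],.21],q,feed=.12)
env.movel([.5259,-.0047,.356],q,feed=.3);env.dwell(.3)
d=read_camera("wrist");np.savez("st1.npz",**d);cv2.imwrite("pics/st1.png",d["image"][:,:,::-1])
r=lid(d,(.5259,-.0047),up=.15);print([np.round(x,4) for x in r],front(d,r[0],r[1],.15))
env.move_pose([.506,.242,.248],quat(.428));env.dwell(.3)
d=read_camera("wrist");np.savez("sh1.npz",**d);cv2.imwrite("pics/sh1.png",d["image"][:,:,::-1])
r=lid(d,(.506,.242),up=.048);print([np.round(x,4) for x in r],front(d,r[0],r[1],.048),sides(d,r[0],r[1],.048))
print(env.get_t(),env.get_tcp_pos())
E
python3 -c "
import cv2,numpy as np
cv2.imwrite('pics/both.png',np.hstack([cv2.resize(cv2.imread('pics/%s.png'%n),(400,250)) for n in('st1','sh1')]))"
```

```text
[array([ 0.5263, -0.0045]), np.float64(-0.3279), np.float64(0.1501), array([166.4083,  64.1454]), array([0.4941, 0.0068]), np.int64(1272)] [-80.29 -80.31]
[array([0.5064, 0.2424]), np.float64(0.4293), np.float64(0.0485), array([165.8725,  64.2139]), array([0.4764, 0.229 ]), np.int64(1222)] [-79.3  -79.04] [-31.92  31.94]
17.5917 [0.50650195 0.24133024 0.24845246]
```

View pics/both.png

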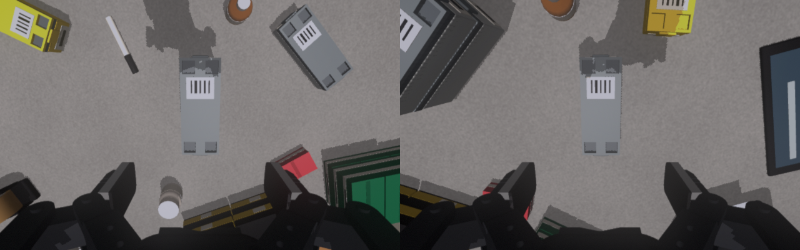

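The medium box is seated (lid top 0.150, centred within 1 mm, yaw off by 0.001). The right frame shows the grey shallow box with its label towards -x. Now I'll grasp it.

Run:
```python
from h import *
from bench import env,read_camera,fingers
c=np.array([.5064,.2424]);a=.4293;q=quat(a)
env.movel([*c,.07],q,feed=.2); env.movel([*c,.013],q,feed=.1)
fingers.move_gripper(0.0,squeeze=45)
print(env.get_finger_gap(),env.get_grasp_force(),env.get_tcp_pos())
env.movel([*c,.22],q,feed=.15); env.dwell(.3)
tp=np.array(env.get_tcp_pos());print(env.get_ft_force(),env.get_finger_gap(),env.get_t(),tp)
d=read_camera("wrist");np.savez("sh2.npz",**d)
for z in(tp[2]+.034,tp[2]+.0355):print(front(d,tp[:2],a,z),sides(d,tp[:2],a,z))
P=world(d);L=inbox(P,tp[:2],a);m=(abs(L[...,0]+.06)<.008)&(abs(L[...,1])<.006)&(P[...,2]>.2);print(np.median(P[m][:,2]))
```

```text
0.7437605235702028 49.29441824555397 [0.5075156  0.24277803 0.01412549]
[-0.38919811 -0.67040383 -3.34545989] 0.7389316875574667 21.5083 [0.50617941 0.24233095 0.21953361]
[-80.41 -80.36] [-32.33  32.21]
[-80.41 -80.36] [-32.33  32.21]
0.2540946151355875
```

Run:
```python
from place import *
c=np.array([.5263,-.0045]);a=-.3279
place(c,a,0.,.222,.158)
p=np.array(env.get_tcp_pos());q=quat(a);print(env.get_t(),p)
```

```text
0.008 [ 0.82  0.74 -2.31] [ 0.5264 -0.0045  0.166 ]
0.006 [ 0.25 -0.09 -2.75] [ 0.5263 -0.0045  0.164 ]
0.004 [-0.62  0.59 -2.41] [ 0.5262 -0.0045  0.1619]
0.003 [ 0.79 -1.04 -2.87] [ 0.5263 -0.0045  0.161 ]
0.002 [ 0.15 -0.13 -3.36] [ 0.5263 -0.0045  0.16  ]
0.001 [ 0.24 -0.64 -2.97] [ 0.5263 -0.0045  0.159 ]
0 [-0.4   0.4  -3.84] [ 0.5263 -0.0045  0.158 ]
-0.001 [-1.19  0.45  2.39] [ 0.5265 -0.0045  0.1575]
-0.002 [-2.34  0.58  7.42] [ 0.5267 -0.0045  0.1573]
27.25 [ 0.52668633 -0.00447666  0.15731953]
```

Run:
```python
from h import *
from bench import env,read_camera,fingers
p=np.array(env.get_tcp_pos());q=quat(-.3279)
fingers.move_gripper(1.0); env.movel([*p[:2],.25],q,feed=.12)
env.movel([.5263,-.0045,.37],q,feed=.3);env.dwell(.3)
d=read_camera("wrist")
r=lid(d,(.5263,-.0045),up=.192);print([np.round(x,4) for x in r],front(d,r[0],r[1],.192))
env.move_pose([.265,-.566,.3],quat(-.3279));env.dwell(.3)
for n in("top","scene"):cv2.imwrite(f"pics/{n}9.png",read_camera(n)["image"][:,:,::-1])
print(env.get_t())
```

```text
[array([ 0.5262, -0.0042]), np.float64(-0.328), np.float64(0.1919), array([167.0271,  64.1476]), array([0.4942, 0.0068]), np.int64(1472)] [-79.94 -79.89]
32.0667
```

View pics/scene9.png

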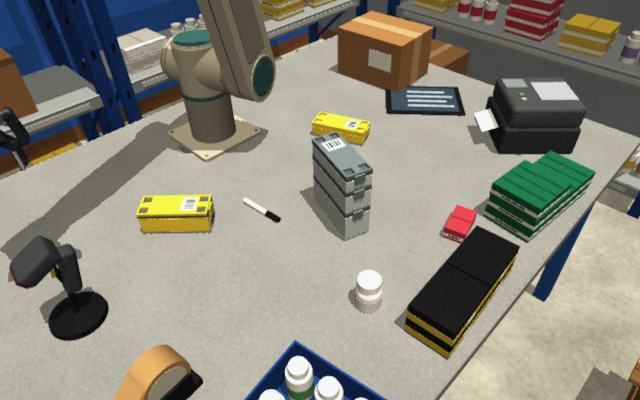

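The scene shows one straight column at (342,185). Its lid top is at 0.192 m as expected, and the label is on the correct end. The jar, carton, marker and yellow boxes haven't moved. The amber bottle is hidden behind the stack in this view, and the arm never went near it. Handing in.

```bash
python3 -c "
from bench import env
print(env.close_job())"
```

```text
the job is handed in; nothing more can be done
None
```

The three boxes are stacked in one column on the deepest box, seated to within 1 mm of the expected height, labels aligned and released; I handed the job in at about 32 s, and no verdict was returned.

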